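# Hold the weld loupe in focus over the tee bracket

## Robot

A 7-joint arm with a two-finger parallel gripper is mounted at the origin on a cart in front of the work surface, level with it; the furniture and walls round the work are solid. World frame = base frame: x ahead of the robot, y to its left, z up, the work surface at z = 0. Lengths are in mm, angles in rad, forces in N, time in s.
With the tool pointing down it reaches from about 400 to 875 mm from the base axis. Payload 4.4 kg.
Tool frame: the origin (TCP) lies on the centre line of the jaws, within the pads' length; the fingertips stand 19 mm ahead of it and the grasp point (between the pads) is the TCP; z points along the fingers, y is the line along which they close (so a half turn about z gives the same grasp; the last joint's range is limited). The gripper opens to 85 mm and grips with 20 to 120 N. Pads are 22 mm wide; open, the fingers measure 114 mm over their backs; the gripper's body (76 mm by 85 mm) begins 54 mm behind the grasp point. The pads swing forward as they close: fully open they stand 13 mm farther back than shut.
Start: joints at [-1.386, 0.628, 0.038, 1.517, -0.027, 0.996, -0.02], TCP at [161.292, 629.684, 250.313] pointing down, gripper open.
Joint ranges: [-3.06, 3.06], [-0.37, 2.12], [-1.25, 1.32], [0.18, 2.47], [-1.1, 4.24], [0.23, 1.98], [-2.94, 2.94]. Speed limits (rad/s): [2.57, 2.57, 3.14, 3.14, 3.14, 3.14, 3.14].

## Interface

Orientations are given as [roll, pitch, yaw] about the fixed x, y, z axes, in that order (R = Rz(yaw) Ry(pitch) Rx(roll)).
In Python, from cell import ctrl, viewer, silhouettes gives the robot as it stands.
- The arm moves only by the shell command python3 -m creep 'ROWS'. ROWS is JSON, a list of rows, each an object with "jaw": the gripper command: -1 is shut, 1 is fully open, values between are in proportion; "xyz": the shift along the tool's x, y, z in mm, a list of three; "angular": the turn, a rotation vector about the tool's x, y, z in rad, a list of three. In form: [{"jaw": jaw, "xyz": [tx, ty, tz], "angular": [rx, ry, rz]}, ...]. A call has 1 to 12 rows; each row is the pose to reach, as a shift and turn from the pose commanded when the call began, along the tool's axes at that moment; what a row does not reach only later rows make up. A row lasts 1/8 s, in which the tool goes at most 62.5 mm and 10.7 degrees, less where a joint would pass 70% of its speed; a pose out of reach is approached as far as the arm can. A call with a gripper value outside its range is refused whole. The fingers move at their own pace and stop on an object; the grip force is fixed at half the most. Time passes only in rows, so rows that repeat a pose let the fingers close. It gives the time, the measured TCP pose, the force, the opening and the grip force at its end, in the units of the state.
- ctrl.read_state(): the state, without advancing time (a new reading comes with each control period).
- viewer.get_image(name): name is "scene" or "top" or "wrist"; returns (picture, depth): 480x640x3 uint8, red, green, blue; 480x640 float32, mm along the optical axis (not along the pixel's ray), 0 where there is no reading.
- viewer.camera_model(name): a dict with "fx", "fy", "cx", "cy" (pixels), "dist" ([k1, k2, p1, p2, k3] as OpenCV has them; the pictures are not rectified), "T" (4x4, takes a point from camera to world coordinates). Camera axes: x right, y down, z forward; pixel columns grow to the right and rows downward; lengths in mm; the calibration is good to about 2 mm. A picture is of the moment at which its call begins: read the wrist's pose just before it. camera_model takes no time and is no camera call; for the wrist camera it gives the pose at the moment of the call.
- ctrl.finish_job(): hands the job in; it is judged then, once.
Trained networks look in the newest picture that a camera, given by its name, has taken for a name from the list of things; names that differ only in an ending like _2 or _b are one class to them, and where a whole thing is asked for, a point or a joint stands for the part that bears it (a point fixed in the world has none). Each returns a list of dicts, best first, with "score" (0 to 1); they miss things now and then, are a little off and sometimes report something else, mostly with a low value. They report only what shows in the picture. A call takes as long as a camera call.
- silhouettes(camera, target): "pixels" (480x640 bool, what is visible of it) and "xy" ([column, row] in pixels, amid what is visible of it).
The state is a dict: "clock": time; "qpos": joint angles; "qd": joint speeds; "tau": joint torques, N m; "eef_pos": TCP position; "tool_rot": TCP orientation; "force": force on the tool from outside, world axes, zero at the start; "torque": the same for the moment, N m; "width": finger opening in mm; "gripper_force": force on a finger pad.
Only numpy, scipy, OpenCV 4.12 (cv2) and the standard library are available. Lean on these libraries where they do the work, as an engineer would, in place of code of your own. Each camera call takes 0.05 s, during which the arm holds its last target. There are 200 camera calls.

## Task

Pull the loupe straight up out of its upright holder by its black grip and hold its lens level over the middle of the welded tee bracket, at the height marked by the pointer of the focus gauge beside it. Carry it upright, do not knock the gauge's pointer, and leave the bracket and the other loose parts (bush, ear plate, spacer ring) where they lie. Finish while still holding the loupe there, steady and touching nothing else.

Things in the scene. Friction and masses are not known exactly. Their poses are not given: they have to be found in the camera images.
- loupe: The loupe, about 0.11 kg (varies): upright handle with a level lens ring out to one side. Origin at the handle's foot end, z up the handle, x towards the lens. Round steel stem 10.4 mm thick to z = 69 mm, 22 mm square neck block to 81 mm, square black grip 16x16 mm (sides along x, y) to 141 mm, 3 mm cap. Starts in the holder, foot 10 mm above the table, lens within 0.8 rad of world +x.
- loupe_lens (a point): The centre of the loupe's glass lens: 62 mm along +x from the handle's axis and 75 mm above the foot. Aluminium lens ring 64 mm across, 10 mm high, glass inside; the lens is level when its z axis is vertical.
- loupe_grip (a point): The place to grip: on the handle's axis, in the middle of the square black grip, 113 mm above the foot and 38 mm above the lens plane. Moves with the loupe.
- loupe_foot (a point): The foot end of the loupe's stem (same as the origin of loupe).
- holder: The holder, fixed to the table: upright steel tube 25 mm across with a 12.4 mm bore, on a dark round foot 68 mm across and 8 mm high. Origin at its underside centre. The stem stands 60 mm deep in it; the stem is free once lifted by 60 mm.
- holder_rim (a point): The centre of the holder's open mouth, 70 mm above the table.
- gauge: The focus gauge, fixed to the table about 0.12 m beyond the bracket as seen from the robot: steel post 10 mm thick, 237 mm high, on a dark round foot 56 mm across. Origin at its underside centre. An aluminium collar (22 mm across, 18 mm high) with a pointer is set at 0.15 to 0.20 m on the post and held only by stiff friction.
- pointer_tip (a point): Tip of the gauge's level pointer, a blade 4 mm thick that reaches 56 mm out from the post's axis towards the bracket; at mid thickness. Its height is the marked height for the lens centre. It ends about 65 mm short of the bracket's middle, so keep the loupe's handle on another side of the bracket.
- tee_piece: The welded tee bracket, dark steel: base plate 50x70x6 mm with an upright web 42 mm long (along its x) and 6 mm thick across the middle, 40 mm high in all. Origin at the centre of its underside, z up; the lens goes above this point. Loose; it must not be moved.
- tube_bush: Bystander: brown turned bush standing on end, 53 mm across, 48 mm high, origin at its underside centre. It and the bracket swap places from run to run.
- ear_plate: Bystander: flat brown ear plate, 50x55x8 mm, origin at its underside centre.
- spacer: Bystander: bright ring, 42 mm across, 16 mm high, origin at its underside centre.

How it is judged:
By the outcome, as a careful person would: the job done as asked, in the order asked, and still so for the second after the job is handed in, while the arm keeps its last pose, push and grip.
It also fails if it takes over 51 s, if anything falls off the work surface, if the arm or the gripper's body presses on something with over 40 N, if the wrist force passes 120 N, or if a joint passes its speed limit or range.

## Working session

There is one attempt and no reset: what is moved stays moved. The work goes in short steps, Python scripts to look and compute and a shell command to move; the robot and the scene stay as the last step left them, time stands still between calls to the robot, and variables do not carry over. Pictures are saved under pics/ and viewed, at most 10 in all, crops included, and the job is handed in when it is done.

```bash
mkdir -p pics
cat > h.py <<'E'
import numpy as np, cv2
from cell import ctrl, viewer, silhouettes
def cloud(cam, d, mask):
    m=viewer.camera_model(cam); v,u=np.nonzero(mask&(d>0))
    K=np.array([[m['fx'],0,m['cx']],[0,m['fy'],m['cy']],[0,0,1.]])
    n=cv2.undistortPoints(np.stack([u,v],1).astype(float)[:,None],K,np.array(m['dist'],float))[:,0]
    z=d[v,u]; P=np.c_[n*z[:,None],z]; T=np.array(m['T'])
    return P@T[:3,:3].T+T[:3,3]
E
python3 - <<'E'
from h import *
print(ctrl.read_state())
for c in ['scene','top']:
    im,d=viewer.get_image(c); cv2.imwrite(f'pics/{c}0.png',im[:,:,::-1]); np.save(f'{c}_d.npy',d)
    print(c,np.array(viewer.camera_model(c)['T'])[:3,3].round())
    for t in ['loupe','holder','gauge','tee_piece','tube_bush','ear_plate','spacer']:
        for r in silhouettes(c,t)[:2]:
            P=cloud(c,d,r['pixels'])
            if len(P): print(t,round(r['score'],2),np.round(r['xy']),len(P),np.median(P,0).round(),np.percentile(P,2,0).round(),np.percentile(P,98,0).round())
E
```

```text
{'clock': 0.0, 'qpos': array([-1.38579658,  0.62931904,  0.03843982,  1.5184016 , -0.02701052,
        0.9963042 , -0.01995985]), 'qd': array([ 7.29019603e-05, -3.79106225e-04, -1.54277944e-03, -3.96690289e-07,
       -1.26818421e-03,  4.68578617e-04,  2.65655579e-04]), 'tau': array([ 3.17119157e-04, -5.63402259e+01,  1.22647092e+00, -1.93445045e+01,
        1.10886118e-02,  1.03575361e-02, -3.33823039e-06]), 'eef_pos': array([161.13378896, 629.08436599, 249.3958294 ]), 'tool_rot': array([-3.13967835e+00,  1.45031258e-05,  2.89082830e+00]), 'force': array([ 0.12387443, -0.80095056,  0.09807073]), 'torque': array([ 0.03728926, -0.00553564,  0.03292677]), 'gripper_force': 0.0, 'width': 85.36361642405213}
scene [  93. -648.  880.]
loupe 0.95 [232. 196.] 863 [538. 226.  87.] [485. 195.  67.] [585. 259. 152.]
holder 0.69 [220. 229.] 678 [488. 224.   9.] [462. 200.  -1.] [522. 258.  70.]
gauge 0.79 [357. 235.] 1077 [675. -16.  58.] [638. -40.  -1.] [807. 129. 231.]
gauge 0.54 [234. 194.] 851 [540. 226.  86.] [485. 195.  -2.] [585. 340. 151.]
tee_piece 0.92 [299. 281.] 658 [547.  -2.   7.] [525. -32.   1.] [573.  35.  40.]
tube_bush 0.93 [392. 353.] 1021 [ 569. -255.   41.] [ 550. -275.    1.] [ 600. -227.   50.]
ear_plate 0.88 [342. 389.] 738 [ 466. -249.    8.] [ 442. -270.   -1.] [ 494. -219.   11.]
spacer 0.51 [372. 303.] 251 [ 624. -131.   14.] [ 601. -154.   -0.] [ 640. -117.   18.]
top [ 367.  -21. 1315.]
loupe 0.79 [206. 253.] 858 [553. 227.  87.] [491. 198.  20.] [587. 254. 153.]
holder 0.7 [213. 285.] 545 [489. 224.   8.] [466. 201.   2.] [527. 262.  68.]
gauge 0.85 [318. 198.] 644 [675. -11.  16.] [634. -35.  -1.] [716.  14. 236.]
tee_piece 0.83 [309. 256.] 641 [553.   4.   6.] [528. -29.  -1.] [580.  38.  41.]
ear_plate 0.69 [424. 292.] 417 [ 470. -244.    7.] [ 447. -267.   -1.] [ 496. -219.   12.]
spacer 0.5 [369. 227.] 225 [ 621. -132.   15.] [ 603. -151.   -1.] [ 642. -112.   22.]
```

View pics/scene0.png

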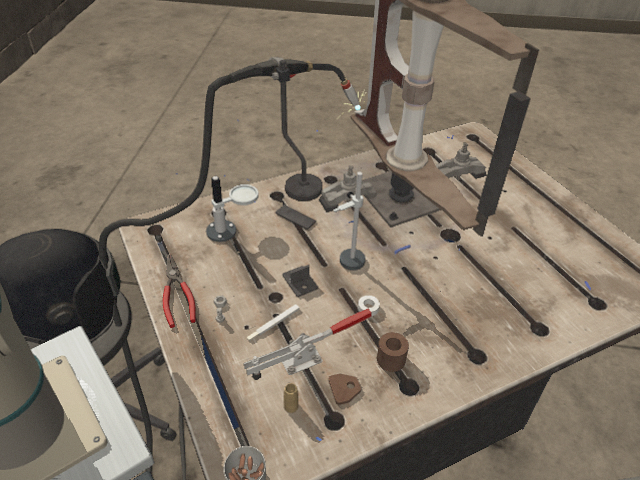

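View pics/top0.png

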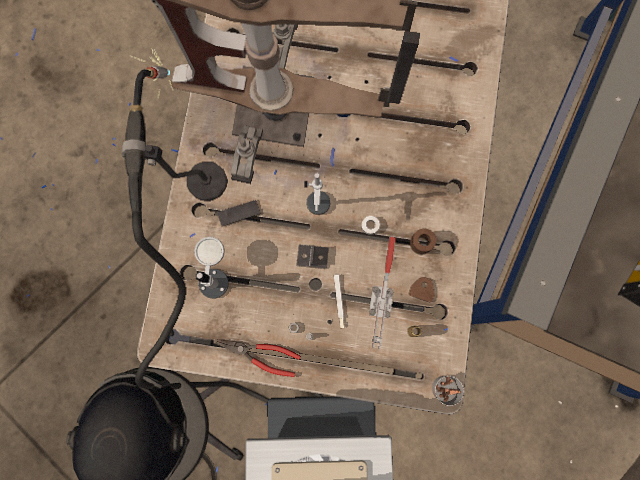

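Run:
```python
from h import *
for c in ['scene','top']:
    im,d=viewer.get_image(c)
    def C(t,i=0): return cloud(c,d,silhouettes(c,t)[i]['pixels'])
    P=C('loupe'); P=P[(abs(P[:,0]-535)<70)&(abs(P[:,1]-226)<60)]
    g=P[P[:,2]>100]; cap=P[P[:,2]>141]; r=P[(P[:,2]>70)&(P[:,2]<98)]
    print(c,'grip',len(g),g.mean(0).round(1),'cap',len(cap),cap.mean(0).round(1),cap.max(0).round(1))
    top=P[(P[:,2]>82)&(P[:,2]<97)&(P[:,0]>510)]; (x,y),R=cv2.minEnclosingCircle(top[:,:2].astype(np.float32)); print('lens',x,y,R,np.median(top[:,2]))
    P=C('tee_piece'); print('tee rect all',cv2.minAreaRect(P[:,:2].astype(np.float32)),)
    b=P[(P[:,2]<12)];print('base',cv2.minAreaRect(b[:,:2].astype(np.float32)))
    w=P[P[:,2]>34];print('web',cv2.minAreaRect(w[:,:2].astype(np.float32)),len(w),w.mean(0))
    P=C('gauge'); P=P[(P[:,2]>100)&(P[:,0]<760)]
    for lo in range(100,245,8):
        q=P[(P[:,2]>=lo)&(P[:,2]<lo+8)]
        if len(q): print(lo,len(q),q.min(0).round(),q.max(0).round(),q.mean(0).round(1))
```

```text
scene grip 201 [493.1 227.4 130.2] cap 66 [494.  228.2 149.2] [501.7 239.4 156.5]
lens 549.4273681640625 226.86590576171875 39.4237174987793 85.8369490937257
tee rect all ((552.0606689453125, 5.668800354003906), (78.98409271240234, 54.35219192504883), 78.59915161132812)
base ((552.0606689453125, 5.668800354003906), (78.98409271240234, 54.35219192504883), 78.59915161132812)
web ((551.21435546875, 3.3336496353149414), (8.939520835876465, 40.34081268310547), 82.33834838867188) 72 [550.12175578   2.18693228  37.97477202]Traceback (most recent call last):
  File "<stdin>", line 12, in <module>
  File "<stdin>", line 4, in C
IndexError: list index out of range
```

The scene shows the loupe in its holder at about (217,200) with the lens to its right at (243,194). The tee is at (299,281) and the gauge at (355,220), with its pointer at (345,206). A hanging torch cable lies on the left side. Next I measure the gauge, the loupe and the heights along the path.

Run:
```python
from h import *
F=lambda a:np.round(a,1)
for c in ['scene','top']:
    im,d=viewer.get_image(c)
    A=cloud(c,d,np.ones_like(d,bool))
    P=A[(abs(A[:,0]-493)<110)&(abs(A[:,1]-226)<45)]
    cap=P[(P[:,2]>138)&(P[:,2]<165)]; print(c,'cap',len(cap),F(cap.mean(0)),F(np.percentile(cap[:,2],90)))
    top=P[(P[:,2]>76)&(P[:,2]<97)&(P[:,0]>515)]; (x,y),R=cv2.minEnclosingCircle(top[:,:2].astype(np.float32)); print('lens',F([x,y,R]),F(np.median(top[:,2])),F(top.mean(0)))
    P=A[(abs(A[:,0]-552)<45)&(abs(A[:,1]-4)<45)&(A[:,2]>30)&(A[:,2]<60)]
    print('web',cv2.minAreaRect(P[:,:2].astype(np.float32)),len(P),F(P.mean(0)))
    P=A[(A[:,0]>595)&(A[:,0]<700)&(abs(A[:,1]+12)<35)&(A[:,2]>130)]
    for lo in range(130,245,6):
        q=P[(P[:,2]>=lo)&(P[:,2]<lo+6)]
        if len(q): print(lo,len(q),q.min(0).round(),q.max(0).round(),F(q.mean(0)))
    P=A[(A[:,0]>330)&(A[:,0]<720)&(A[:,1]>-150)&(A[:,1]<700)&(A[:,2]>30)&(A[:,2]<900)]
    g={}
    for p in P: k=(int(p[0]//60*60),int(p[1]//60*60)); g[k]=max(g.get(k,0),int(p[2]))
    for k in sorted(g): print(k,g[k],end='; ')
    print()
im,d=viewer.get_image('wrist'); cv2.imwrite('pics/w0.png',im[:,:,::-1])
m=viewer.camera_model('wrist');print(np.round(m['T'],3))
```

```text
scene cap 87 [494.3 230.  148. ] 155.6
lens [552.  226.8  37.1] 85.2 [554.3 223.5  85.1]
web ((550.8073120117188, 2.4164271354675293), (8.717480659484863, 42.64751434326172), 81.17448425292969) 99 [550.8   1.8  36.5]
130 14 [672. -19. 130.] [679.  -9. 136.] [675.5 -15.1 132.8]
136 9 [671. -19. 136.] [679.  -9. 142.] [675.2 -15.6 139.3]
142 14 [673. -21. 142.] [682. -13. 148.] [676.2 -16.3 144.9]
148 9 [675. -19. 148.] [680. -12. 154.] [677.5 -16.4 150.7]
154 6 [670. -23. 155.] [681. -15. 160.] [674.9 -19.5 157.9]
160 27 [636. -24. 160.] [683.  15. 166.] [672.1 -13.  163.7]
166 132 [622. -26. 166.] [688.  14. 172.] [655.8 -10.9 169.3]
172 73 [626. -25. 172.] [688.  12. 178.] [674.2 -11.1 175.2]
178 20 [667. -25. 178.] [684. -10. 184.] [676.8 -18.3 180.5]
184 11 [673. -19. 184.] [680. -12. 190.] [676.  -15.3 186.9]
190 12 [673. -18. 191.] [680.  -9. 195.] [676.1 -14.6 192.9]
196 14 [673. -19. 196.] [683. -11. 202.] [675.9 -16.  199.6]
202 11 [672. -19. 202.] [683. -13. 207.] [676.4 -15.9 205.2]
208 12 [672. -19. 208.] [680. -12. 214.] [675.6 -16.1 211.2]
214 14 [673. -19. 214.] [679. -
[... 1514 characters left out ...]
 [676.  -11.9 229.6]
232 18 [675. -15. 234.] [685.  -7. 238.] [679.5 -11.1 236.4]
238 3 [680. -13. 239.] [684. -11. 240.] [681.1 -11.4 239.3]
(300, -180) 57; (360, -180) 60; (360, 0) 34; (360, 300) 51; (420, -180) 52; (420, 240) 121; (420, 300) 71; (480, 0) 43; (480, 180) 157; (480, 240) 301; (480, 300) 303; (540, -60) 31; (540, 0) 47; (540, 180) 94; (540, 240) 319; (540, 300) 327; (600, -60) 174; (600, 300) 329; (660, -60) 240; (660, 0) 179; (660, 240) 333; (660, 300) 326; 
[[ 2.49000e-01  9.21000e-01  2.98000e-01  8.49390e+01]
 [ 9.69000e-01 -2.37000e-01 -7.60000e-02  6.49695e+02]
 [ 0.00000e+00  3.08000e-01 -9.51000e-01  3.74049e+02]
 [ 0.00000e+00  0.00000e+00  0.00000e+00  1.00000e+00]]
```

Run:
```python
from h import *
for c in ['scene','top']:
    im,d=viewer.get_image(c)
    A=cloud(c,d,np.ones_like(d,bool))
    P=A[(A[:,0]>380)&(A[:,0]<700)&(A[:,1]>200)&(A[:,1]<420)&(A[:,2]>40)&(A[:,2]<900)]
    P=P[~((P[:,1]<262)&(P[:,2]<160))]
    print(c)
    for x in range(380,700,20):
        q=P[(P[:,0]>=x)&(P[:,0]<x+20)]
        if len(q): print(x,len(q),q.min(0).round(),q.max(0).round(),np.median(q,0).round())
```

```text
scene
380 1 [398. 312.  40.] [398. 312.  40.] [398. 312.  40.]
400 50 [400. 297.  40.] [420. 322.  54.] [412. 309.  45.]
420 87 [420. 286.  40.] [440. 312.  70.] [430. 296.  57.]
440 95 [440. 276.  55.] [460. 298.  91.] [450. 285.  73.]
460 126 [461. 269.  75.] [480. 292. 127.] [471. 277.  99.]
480 184 [480. 269.  97.] [500. 288. 184.] [490. 276. 141.]
500 260 [500. 272. 140.] [520. 298. 256.] [510. 282. 201.]
520 269 [520. 281. 207.] [540. 307. 311.] [530. 293. 267.]
540 118 [540. 293. 277.] [560. 310. 323.] [547. 299. 311.]
560 80 [560. 294. 308.] [580. 314. 326.] [568. 301. 320.]
580 80 [580. 297. 306.] [600. 315. 325.] [590. 303. 320.]
600 86 [600. 298. 308.] [620. 318. 326.] [610. 304. 321.]
620 93 [620. 300. 308.] [640. 315. 328.] [631. 305. 321.]
640 94 [640. 299. 304.] [660. 322. 326.] [650. 306. 318.]
660 107 [660. 297. 300.] [680. 324. 324.] [670. 305. 316.]
680 236 [680. 275. 166.] [700. 328. 321.] [693. 301. 308.]
top
380 3 [398. 319.  40.] [400. 328.  43.] [398. 326.  42.]
400 54 [402. 303.  40.] [419. 328.  55.] [413. 316.  45.]
420 84 [421. 289.  42.] [440. 319.  70.] [431. 305.  56.]
440 93 [440. 278.  56.] [460. 310.  88.] [450. 292.  73.]
460 86 [461. 272.  80.] [480. 295. 119.] [470. 280.  97.]
480 126 [480. 270. 102.] [500. 290. 175.] [492. 277. 140.]
500 176 [500. 272. 142.] [520. 298. 248.] [511. 283. 197.]
520 213 [520. 282. 197.] [540. 310. 305.] [530. 294. 266.]
540 141 [540. 294. 279.] [560. 313. 322.] [548. 302. 312.]
560 115 [560. 299. 313.] [580. 315. 327.] [570. 306. 321.]
580 108 [580. 299. 313.] [600. 316. 327.] [590. 307. 322.]
600 129 [600. 301. 309.] [620. 322. 328.] [610. 308. 324.]
620 133 [620. 301. 312.] [640. 323. 329.] [630. 310. 324.]
640 138 [640. 302. 310.] [660. 326. 329.] [650. 311. 324.]
660 158 [660. 302. 309.] [680. 329. 326.] [671. 312. 320.]
680 280 [680. 277. 292.] [700. 335. 325.] [692. 308. 317.]
```

View pics/w0.png

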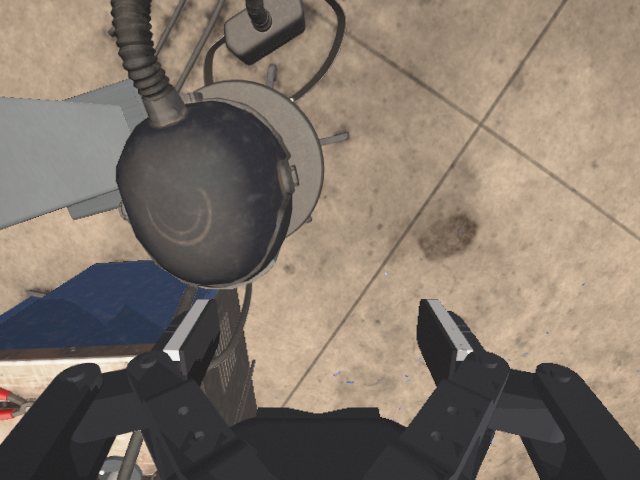

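The wrist view shows the helmet stand at about (205,195) and, at left, the table's corner, with nothing between the open fingers. I check the heights along the way to the loupe.

Run:
```python
from h import *
for c in ['scene','top','wrist']:
    im,d=viewer.get_image(c)
    A=cloud(c,d,np.ones_like(d,bool))
    P=A[(A[:,0]>0)&(A[:,0]<520)&(A[:,1]>190)&(A[:,1]<760)&(A[:,2]>20)&(A[:,2]<1200)]
    if c=='wrist': P=P[np.hypot(P[:,0]-161,P[:,1]-629)>90]
    g={}
    for p in P: k=(int(p[0]//80*80),int(p[1]//80*80)); g[k]=max(g.get(k,0),int(p[2]))
    print(c,sorted(g.items()))
```

```text
scene [((240, 320), 21), ((320, 240), 39), ((320, 320), 41), ((400, 160), 42), ((400, 240), 129), ((400, 320), 41), ((480, 160), 157), ((480, 240), 255)]
top [((320, 160), 21), ((320, 240), 36), ((320, 320), 38), ((400, 240), 115), ((400, 320), 47), ((480, 160), 157), ((480, 240), 243)]
wrist [((320, 240), 39), ((320, 320), 39), ((400, 240), 65), ((400, 320), 45), ((480, 160), 22), ((480, 240), 21)]
```

```bash
cat >> h.py <<'E'
from scipy.spatial.transform import Rotation as Ro
def plan(xyz,rpy):
    s=ctrl.read_state(); R=Ro.from_euler('xyz',s['tool_rot']); 
    print('from',s['clock'],s['eef_pos'].round(1),s['tool_rot'].round(3),'q',s['qpos'].round(2))
    print('shift',R.inv().apply(np.array(xyz)-s['eef_pos']).round(1),'rot',(R.inv()*Ro.from_euler('xyz',rpy)).as_rotvec().round(4))
E
python3 -c "
from h import *
plan([490,190,340],[np.pi,0,-np.pi/2])
plan([490,190,340],[np.pi-.25,0,-np.pi/2])
plan([490,190,340],[np.pi,.25,-np.pi/2])"
```

```text
from 1.4 [161.3 629.7 250.3] [ 3.142 -0.     2.891] q [-1.39  0.63  0.04  1.52 -0.03  1.   -0.02]
shift [-427.6 -344.3  -89.7] rot [ 1.0000e-04 -0.0000e+00 -1.8216e+00]
from 1.4 [161.3 629.7 250.3] [ 3.142 -0.     2.891] q [-1.39  0.63  0.04  1.52 -0.03  1.   -0.02]
shift [-427.6 -344.3  -89.7] rot [-0.1765  0.2276 -1.8109]
from 1.4 [161.3 629.7 250.3] [ 3.142 -0.     2.891] q [-1.39  0.63  0.04  1.52 -0.03  1.   -0.02]
shift [-427.6 -344.3  -89.7] rot [-0.2275 -0.1766 -1.8109]
```

```bash
python3 -m creep '[{"jaw":1,"xyz":[-20,-16,-60],"angular":[0,0,-0.15]},{"jaw":1,"xyz":[-64,-52,-90],"angular":[0,0,-0.33]},{"jaw":1,"xyz":[-107,-86,-90],"angular":[0,0,-0.5]},{"jaw":1,"xyz":[-150,-120,-90],"angular":[0,0,-0.67]},{"jaw":1,"xyz":[-193,-155,-90],"angular":[0,0,-0.84]},{"jaw":1,"xyz":[-236,-190,-90],"angular":[0,0,-1.01]},{"jaw":1,"xyz":[-280,-225,-90],"angular":[0,0,-1.18]},{"jaw":1,"xyz":[-323,-260,-90],"angular":[0,0,-1.35]},{"jaw":1,"xyz":[-366,-295,-90],"angular":[0,0,-1.52]},{"jaw":1,"xyz":[-409,-330,-90],"angular":[0,0,-1.69]},{"jaw":1,"xyz":[-428,-344,-90],"angular":[0,0,-1.82]},{"jaw":1,"xyz":[-428,-344,-90],"angular":[0,0,-1.82]}]'
python3 - <<'E'
from h import *
s=ctrl.read_state(); print(s['clock'],s['eef_pos'],s['tool_rot'],s['qpos'].round(2),s['force'])
im,d=viewer.get_image('wrist'); cv2.imwrite('pics/w1.png',im[:,:,::-1])
A=cloud('wrist',d,np.ones_like(d,bool)); F=lambda a:np.round(a,1)
P=A[(abs(A[:,0]-520)<90)&(abs(A[:,1]-226)<45)]
cap=P[(P[:,2]>145)&(P[:,2]<165)]; print('cap',len(cap),F(cap.mean(0)),F(np.median(cap,0)),cv2.minAreaRect(cap[:,:2].astype(np.float32)) if len(cap) else 0)
top=P[(P[:,2]>76)&(P[:,2]<97)&(P[:,0]>518)]
if len(top): print('lens',cv2.minEnclosingCircle(top[:,:2].astype(np.float32)),F(np.median(top,0)))
plan([494,227,340],[np.pi,0,-np.pi/2])
E
```

```text
clock: 2.9
eef_pos: [491.6, 188.2, 340.2]
tool_rot: [-3.141, -0.0, -1.578]
force: [0.2, 0.2, -0.6]
width: 85.8
gripper_force: 0.0
2.9 [491.64076409 188.15978828 340.17680462] [-3.14140523e+00 -4.08824298e-04 -1.57816966e+00] [-0.23  0.36 -0.26  1.73  0.11  1.06  2.6 ] [ 0.16144801  0.1965131  -0.60125832]
cap 267 [496.4 233.1 151.9] [496.2 232.4 151.8] ((496.37225341796875, 234.4027862548828), (15.91865062713623, 15.717015266418457), 87.25891876220703)
lens ((553.437255859375, 228.88926696777344), 35.25456237792969) [556.  228.   86.1]
from 2.95 [490.5 190.  340.2] [ 3.141e+00  1.000e-03 -1.576e+00] q [-0.23  0.36 -0.27  1.73  0.11  1.06  2.6 ]
shift [-37.   -3.4   0.3] rot [ 0.0005  0.0006 -0.0054]
```

View pics/w1.png

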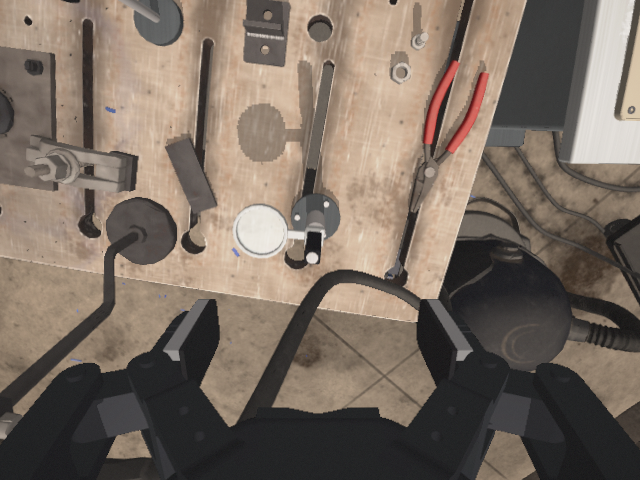

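The wrist view shows the loupe cap at (313,257) and the lens at (261,230). The cable curves past on the +y side, about 40 mm from the handle. I will close along x with the gripper body leaning 0.3 rad to -y, away from the cable.

Run:
```python
from h import *
from scipy.optimize import least_squares
F=lambda a:np.round(a,1)
for c in ['wrist','scene','top']:
    im,d=viewer.get_image(c)
    A=cloud(c,d,np.ones_like(d,bool))
    P=A[(abs(A[:,0]-520)<90)&(abs(A[:,1]-226)<45)]
    cap=P[(P[:,2]>149)&(P[:,2]<165)]; print(c,'cap',len(cap),F(cap.mean(0)),F(cap.min(0)),F(cap.max(0)))
    t=P[(P[:,2]>81)&(P[:,2]<94)&(P[:,0]>528)]; print('lens',F(np.percentile(t,1,0)),F(np.percentile(t,99,0)),F(t.mean(0)))
for y in (-1.57,-1.64): plan([496,231,230],[np.pi,.3,y])
```

```text
wrist cap 244 [497.  232.8 152.3] [488.7 225.5 149.1] [505.3 241.8 156.5]
lens [529.1 197.2  82.5] [586.8 257.6  90.1] [557.8 227.2  86.2]
scene cap 43 [495.2 230.3 152.6] [487.7 222.3 149.1] [503.9 242.2 157.3]
lens [529.  192.6  81.4] [586.7 255.9  90.3] [557.3 224.3  85.4]
top cap 12 [497.7 226.2 152.2] [491.8 223.8 149.7] [504.2 227.8 154.8]
lens [528.7 196.4  81.2] [589.7 235.3  91.9] [559.8 216.3  86.1]
from 3.1 [489.5 191.9 340.4] [ 3.141e+00  1.000e-03 -1.571e+00] q [-0.24  0.36 -0.27  1.73  0.11  1.06  2.6 ]
shift [-39.   -6.5 110.4] rot [ 2.000e-04 -2.993e-01 -1.000e-03]
from 3.1 [489.5 191.9 340.4] [ 3.141e+00  1.000e-03 -1.571e+00] q [-0.24  0.36 -0.27  1.73  0.11  1.06  2.6 ]
shift [-39.   -6.5 110.4] rot [ 0.0107 -0.2992  0.0684]
```

```bash
python3 -m creep '[{"jaw":1,"xyz":[-10,-2,20],"angular":[0.004,-0.1,0.025]},{"jaw":1,"xyz":[-22,-4,60],"angular":[0.008,-0.2,0.05]},{"jaw":1,"xyz":[-41,-6.5,100],"angular":[0.012,-0.3,0.08]},{"jaw":1,"xyz":[-41,-6.5,120],"angular":[0.012,-0.3,0.08]},{"jaw":1,"xyz":[-41,-6.5,120],"angular":[0.012,-0.3,0.08]},{"jaw":1,"xyz":[-41,-6.5,120],"angular":[0.012,-0.3,0.08]}]'
python3 - <<'E'
from h import *
F=lambda a:np.round(a,1)
E=[]
for i in range(4): s=ctrl.read_state();E.append(s['eef_pos']); im,d=viewer.get_image('wrist')
print(F(E)); cv2.imwrite('pics/w2.png',im[:,:,::-1])
A=cloud('wrist',d,np.ones_like(d,bool))
P=A[(abs(A[:,0]-520)<90)&(abs(A[:,1]-226)<45)]
cap=P[(P[:,2]>149)&(P[:,2]<165)]; print('cap',len(cap),F(cap.mean(0)),F(cap.min(0)),F(cap.max(0)))
t=P[(P[:,2]>81)&(P[:,2]<94)&(P[:,0]>528)]; print('lens',F(np.percentile(t,1,0)),F(np.percentile(t,99,0)),F(t.mean(0)))
C=A[(A[:,0]>440)&(A[:,0]<560)&(A[:,1]>255)&(A[:,1]<300)&(A[:,2]>90)&(A[:,2]<210)]; print('cable',F(C.min(0)) if len(C) else 0)
plan([496.5,232,124],[np.pi,.3,-1.65])
E
```

```text
clock: 3.85
eef_pos: [497.3, 232.5, 221.4]
tool_rot: [-3.14, 0.301, -1.651]
force: [-0.4, 0.6, 0.9]
width: 85.6
gripper_force: 0.0
[[497.3 232.5 221.4]
 [497.5 232.4 221.6]
 [497.6 232.2 221.7]
 [497.6 232.  221.6]]
cap 610 [497.5 230.7 152. ] [489.3 223.7 149. ] [505.9 240.9 155.2]
lens [529.  195.6  82.3] [587.1 255.2  89.8] [558.  224.6  86.1]
cable [461.  270.2  90. ]
from 4.05 [497.5 231.8 221.4] [-3.14   0.301 -1.652] q [-0.06  0.51 -0.38  1.95 -0.16  0.58  2.8 ]
shift [28.7  1.2 93.1] rot [-0.0025  0.0007 -0.0018]
```

View pics/w2.png

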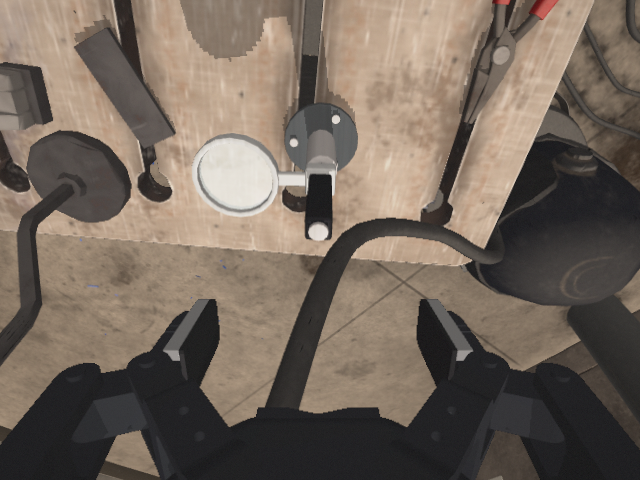

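The cap is at (318,230), midway between the fingers at columns 205 and 435, and the cable passes behind it. I descend straight and close.

```bash
python3 -m creep '[{"jaw":1,"xyz":[7,0,23],"angular":[0,0,0]},{"jaw":1,"xyz":[14.5,0,46],"angular":[0,0,0]},{"jaw":1,"xyz":[22,0,70],"angular":[0,0,0]},{"jaw":1,"xyz":[29.5,0,93],"angular":[0,0,0]},{"jaw":1,"xyz":[29.5,0,93],"angular":[0,0,0]},{"jaw":0.3,"xyz":[29.5,0,93],"angular":[0,0,0]},{"jaw":-0.2,"xyz":[29.5,0,93],"angular":[0,0,0]},{"jaw":-1,"xyz":[29.5,0,93],"angular":[0,0,0]},{"jaw":-1,"xyz":[29.5,0,93],"angular":[0,0,0]},{"jaw":-1,"xyz":[29.5,0,93],"angular":[0,0,0]},{"jaw":-1,"xyz":[29.5,0,93],"angular":[0,0,0]},{"jaw":-1,"xyz":[29.5,0,93],"angular":[0,0,0]}]'; python3 -c "
from h import *
s=ctrl.read_state();print(s['width'],s['force'],s['torque'],s['eef_pos'],s['qpos'].round(2))
plan([497,231,205],[np.pi,.3,-1.65])"
```

```text
clock: 5.55
eef_pos: [496.3, 230.8, 123.3]
tool_rot: [3.141, 0.3, -1.652]
force: [-2.1, -1.6, 4.8]
width: 15.4
gripper_force: 58.4
15.448256694456866 [-2.05814504 -1.64027544  4.81033243] [-0.15935304  0.43151533  0.15752911] [496.33884286 230.79255183 123.26072474] [-0.07  0.67 -0.37  2.03 -0.13  0.35  2.83]
from 5.55 [496.3 230.8 123.3] [ 3.141  0.3   -1.652] q [-0.07  0.67 -0.37  2.03 -0.13  0.35  2.83]
shift [-24.4  -0.6 -78. ] rot [ 0.0002  0.0003 -0.0022]
```

```bash
python3 -m creep '[{"jaw":-1,"xyz":[-3,0,-9.6],"angular":[0,0,0]},{"jaw":-1,"xyz":[-6,0,-19.1],"angular":[0,0,0]},{"jaw":-1,"xyz":[-9,0,-29],"angular":[0,0,0]},{"jaw":-1,"xyz":[-12,0,-38.8],"angular":[0,0,0]},{"jaw":-1,"xyz":[-15,0,-48.5],"angular":[0,0,0]},{"jaw":-1,"xyz":[-18,0,-58],"angular":[0,0,0]},{"jaw":-1,"xyz":[-21,0,-68],"angular":[0,0,0]},{"jaw":-1,"xyz":[-25,0,-81],"angular":[0,0,0]},{"jaw":-1,"xyz":[-30,0,-97],"angular":[0,0,0]},{"jaw":-1,"xyz":[-35,0,-113],"angular":[0,0,0]},{"jaw":-1,"xyz":[-35,0,-113],"angular":[0,0,0]}]'
python3 - <<'E'
from h import *
F=lambda a:np.round(a,1)
s=ctrl.read_state();print(s['width'],s['force'],s['torque'],s['qpos'].round(2))
im,d=viewer.get_image('wrist'); cv2.imwrite('pics/w3.png',im[:,:,::-1])
A=cloud('wrist',d,np.ones_like(d,bool))
L=A[(A[:,0]>530)&(A[:,0]<620)&(abs(A[:,1]-227)<50)&(A[:,2]>160)&(A[:,2]<230)]
print(len(L),F(L.mean(0)),F(L.min(0)),F(L.max(0)))
c=L.mean(0);print('normal',np.linalg.svd(L-c)[2][2])
im,d=viewer.get_image('scene')
A=cloud('scene',d,np.ones_like(d,bool))
L=A[(A[:,0]>530)&(A[:,0]<620)&(abs(A[:,1]-227)<50)&(A[:,2]>160)&(A[:,2]<230)]
if len(L): c=L.mean(0);print(len(L),F(c),F(L.min(0)),F(L.max(0)),'normal',np.linalg.svd(L-c)[2][2])
E
```

```text
clock: 6.92
eef_pos: [498.1, 230.9, 242.8]
tool_rot: [-3.138, 0.301, -1.652]
force: [-0.0, -1.0, -1.0]
width: 15.3
gripper_force: 58.7
15.263936930007693 [-0.01067731 -0.98912226 -0.98146187] [-0.41815516  0.02029945 -0.00415883] [-0.05  0.48 -0.38  1.93 -0.16  0.63  2.8 ]
10547 [559.1 223.9 205.3] [530.  195.  197.1] [590.9 259.2 209.8]
normal [-0.00379781 -0.01552883  0.99987221]
493 [558.5 225.2 205.5] [530.3 193.3 197.5] [590.4 260.5 211. ] normal [ 0.00260888  0.01704466 -0.99985133]
```

View pics/w3.png

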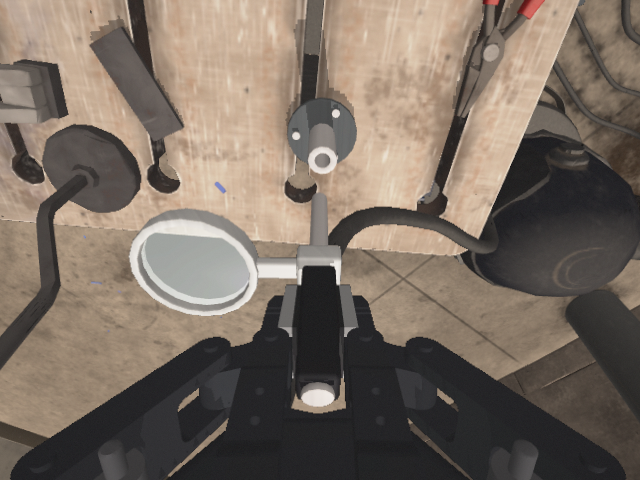

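The loupe is out of the bore, upright and held: holder mouth at (322,160), stem free, lens at (195,262). I swing it over the bracket with the lens turned towards -y (loupe yaw about -1.2). That keeps the handle off the pointer's side and joint 7 inside its range.

Run:
```python
from h import *
y=-1.2; tee=np.array([552,4])
h=tee-62*np.array([np.cos(y),np.sin(y)]); print(h)
plan([h[0],h[1],245],[np.pi,.3,-1.65+y+0.075])
```

```text
[529.53381922  61.78642333]
from 7.025 [497.  230.4 241. ] [-3.142  0.3   -1.653] q [-0.05  0.48 -0.38  1.93 -0.16  0.63  2.8 ]
shift [156.8 -46.3 -52.7] rot [0.3315 0.     1.0719]
```

```bash
python3 -m creep '[{"jaw":-1,"xyz":[7.8,-2.3,-2.6],"angular":[0.0166,0,0.0536]},{"jaw":-1,"xyz":[23.5,-7,-8],"angular":[0.0497,0,0.1608]},{"jaw":-1,"xyz":[39.2,-11.6,-13.2],"angular":[0.0829,0,0.268]},{"jaw":-1,"xyz":[58.8,-17.4,-19.8],"angular":[0.1243,0,0.402]},{"jaw":-1,"xyz":[78.4,-23.2,-26.4],"angular":[0.1658,0,0.536]},{"jaw":-1,"xyz":[98,-29,-33],"angular":[0.2072,0,0.67]},{"jaw":-1,"xyz":[117.6,-34.7,-39.5],"angular":[0.2486,0,0.8039]},{"jaw":-1,"xyz":[133.3,-39.4,-44.8],"angular":[0.2818,0,0.9111]},{"jaw":-1,"xyz":[149,-44,-50],"angular":[0.3149,0,1.0183]},{"jaw":-1,"xyz":[156.8,-46.3,-52.7],"angular":[0.3315,0,1.0719]},{"jaw":-1,"xyz":[156.8,-46.3,-52.7],"angular":[0.3315,0,1.0719]}]'
cat > m.py <<'E'
from h import *
import sys
F=lambda a:np.round(a,1)
s=ctrl.read_state();print(s['eef_pos'].round(1),s['width'],s['force'].round(1),s['qpos'].round(2))
def box(A,x,y,z): return A[(A[:,0]>x[0])&(A[:,0]<x[1])&(A[:,1]>y[0])&(A[:,1]<y[1])&(A[:,2]>z[0])&(A[:,2]<z[1])]
def nrm(L): c=L.mean(0); n=np.linalg.svd(L-c,full_matrices=False)[2][2]; return (n*np.sign(n[2])).round(4)
for c in ['wrist','scene','top']:
    im,d=viewer.get_image(c); cv2.imwrite(f'pics/{c}_{sys.argv[1]}.png',im[:,:,::-1])
    A=cloud(c,d,np.ones_like(d,bool)); lo=s['eef_pos'][2]-38
    L=box(A,(510,600),(-50,37),(lo-8,lo+10))
    if len(L)>50:
        ring=L[L[:,2]>np.percentile(L[:,2],50)]
        print(c,'lens',len(L),F(L.mean(0)),F(np.percentile(L,1,0)),F(np.percentile(L,99,0)),'zmed',F(np.median(L[:,2])),nrm(L),'circ',cv2.minEnclosingCircle(L[:,:2].astype(np.float32)))
    T=box(A,(500,700),(-120,120),(-8,4.5)); print(' table',len(T),nrm(T),F(np.median(T[:,2])))
    W=box(A,(515,590),(-40,50),(33,48))
    if len(W)>10: print(' web',len(W),cv2.minAreaRect(W[:,:2].astype(np.float32)),F(W.mean(0)))
    B=box(A,(622,658),(-25,15),(150,190))
    if len(B)>10: print(' blade',len(B),F(B.mean(0)),F(np.percentile(B[:,2],[2,10,50,90,98])),F(B.min(0)))
    C=box(A,(660,692),(-30,8),(150,195))
    C=C[np.hypot(C[:,0]-676,C[:,1]+14)>7]
    if len(C): print(' collar z',F(np.percentile(C[:,2],[2,50,98])))
E
python3 m.py a
```

```text
clock: 8.4
eef_pos: [529.0, 61.2, 244.5]
tool_rot: [3.141, 0.299, -2.777]
force: [1.3, -0.0, -1.2]
width: 15.3
gripper_force: 58.5
[529.   61.2 244.5] 15.308052921959327 [ 1.3 -0.  -1.2] [-0.19  0.36  0.08  2.1  -0.27  0.4   2.06]
wrist lens 10949 [548.9   4.8 207.9] [520.9 -24.1 202.3] [581.2  35.4 211.4] zmed 207.9 [-0.0127 -0.0051  0.9999] circ ((551.8102416992188, 7.273035049438477), 34.042457580566406)
 table 31520 [ 1.7e-03 -6.0e-04  1.0e+00] -0.3
 web 320 ((552.0659790039062, 4.993636131286621), (6.0182623863220215, 42.63252258300781), 82.61746978759766) [550.3   5.2  39.9]
 blade 377 [645.   -9.1 170.4] [168.1 169.6 170.5 171.2 171.6] [631.8 -16.1 167.3]
 collar z [161.5 171.4 180.9]
scene lens 736 [550.8   1.8 207. ] [520.8 -28.  200.6] [581.1  33.  211.9] zmed 207.0 [-0.0059 -0.0241  0.9997] circ ((550.4523315429688, 4.532256126403809), 34.564491271972656)
 table 6644 [ 0.0023 -0.      1.    ] -1.2
 web 82 ((550.7493286132812, 2.716587781906128), (9.900492668151855, 39.92290496826172), 88.62987518310547) [551.3   2.   37.6]
 blade 75 [642.5 -12.2 169.1] [165.8 167.4 169.1 171.  171.9] [622.4 -19.9 165. ]
 collar z [160.8 170.7 177.8]
top lens 454 [ 5.631e+02 -2.000e-01  2.079e+02] [532.1 -24.8 201.7] [584.8  33.8 214.6] zmed 207.8 [-0.0128  0.0077  0.9999] circ ((554.1971435546875, 6.045224189758301), 32.11582946777344)
 table 4816 [-4.e-04  2.e-04  1.e+00] -0.7
 blade 77 [643.7  -9.5 170.2] [165.7 167.7 170.4 172.9 173.7] [624.4 -15.2 164.9]
 collar z [164.2 172.7 180.3]
```

View pics/wrist_a.png

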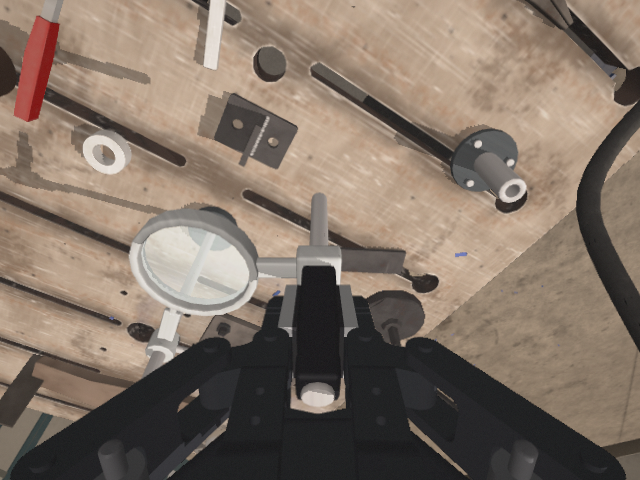

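Through the wrist camera, the lens (195,258) sits over the bracket, the gauge collar is at (165,345), and the grasp looks unchanged. I lower by about 37 mm and take out the small tilt of about 0.015 rad.

Run:
```python
from h import *
s=ctrl.read_state(); R=Ro.from_euler('xyz',s['tool_rot']); print(s['eef_pos'])
print(R.inv().apply([0.8,-0.3,-37]).round(2), R.inv().apply([-.005,.014,0]).round(4))
```

```text
[529.30546322  62.17409656 244.73507177]
[10.3  -0.59 35.54] [-0.0003  0.0149  0.0001]
```

```bash
python3 -m creep '[{"jaw":-1,"xyz":[2,-0.1,7],"angular":[0,0.003,0]},{"jaw":-1,"xyz":[5,-0.3,17.5],"angular":[0,0.0075,0]},{"jaw":-1,"xyz":[8,-0.5,28],"angular":[0,0.012,0]},{"jaw":-1,"xyz":[10.3,-0.6,35.5],"angular":[0,0.015,0]},{"jaw":-1,"xyz":[10.3,-0.6,35.5],"angular":[0,0.015,0]},{"jaw":-1,"xyz":[10.3,-0.6,35.5],"angular":[0,0.015,0]}]'; python3 m.py b
python3 - <<'E'
from h import *
for c in ['wrist','scene','top']:
    im,d=viewer.get_image(c); A=cloud(c,d,np.ones_like(d,bool))
    B=A[(A[:,0]>622)&(A[:,0]<662)&(abs(A[:,1]+8)<20)&(A[:,2]>155)&(A[:,2]<185)]
    print(c,'blade',np.histogram(B[:,2],np.arange(160,182,1))[0])
    r=np.hypot(A[:,0]-552,A[:,1]-5); L=A[(r>28.5)&(r<31)&(A[:,2]>155)&(A[:,2]<185)&(A[:,1]<20)]
    print('ring',np.histogram(L[:,2],np.arange(160,182,1))[0])
E
```

```text
clock: 9.3
eef_pos: [530.6, 61.6, 208.2]
tool_rot: [3.141, 0.285, -2.775]
force: [0.2, -0.2, -1.8]
width: 15.2
gripper_force: 58.5
[530.6  61.6 208.2] 15.161072547105066 [ 0.2 -0.2 -1.8] [-0.16  0.43  0.05  2.13 -0.29  0.32  2.08]
wrist lens 10963 [550.    4.5 171.7] [522.  -24.4 166.4] [582.3  35.2 175.3] zmed 171.7 [-0.e+00 -1.e-04  1.e+00] circ ((552.9757690429688, 7.0998358726501465), 34.34513854980469)
 table 33142 [ 2.e-03 -1.e-04  1.e+00] -0.2
 web 390 ((551.9983520507812, 4.437897682189941), (6.052548885345459, 42.684410095214844), 82.54320526123047) [550.1   4.7  40.1]
 blade 522 [639.9  -9.9 170.4] [167.6 169.2 170.6 171.2 171.5] [622.2 -16.2 166.7]
 collar z [160.8 169.8 172.5]
scene lens 717 [551.7   1.6 170.9] [522.1 -28.8 164.8] [582.4  35.1 175.5] zmed 171.0 [ 0.0043 -0.0186  0.9998] circ ((550.538330078125, 3.728823184967041), 34.848228454589844)
 table 6633 [ 1.8e-03 -1.0e-04  1.0e+00] -1.2
 web 80 ((550.7010498046875, 2.1054787635803223), (8.988811492919922, 43.36444091796875), 83.42133331298828) [550.9   2.1  37.7]
 blade 73 [641.9 -12.5 169.4] [166.1 167.1 169.4 1
[... 154 characters left out ...]
0.0018 0.9999] circ ((556.0874633789062, 4.5578436851501465), 31.88394546508789)
 table 4946 [ 1.1e-03 -2.0e-04  1.0e+00] -0.7
 blade 78 [643.9  -9.5 170.4] [165.9 167.6 170.6 172.7 174. ] [625.5 -15.2 165.2]
 collar z [165.3 172.8 181.9]
wrist blade [  0   0   0   0   0   0   1  21  27  93 358  55   0   0   0   0   0   0
   0   0   0]
ring [  0   0   0   0   5  34  88 105 144 203 208 203 249 390 566 134   9   0
   0   0   0]
scene blade [ 0  0  0  0  0  2  8 12 14 24 15  8  3  0  0  0  0  0  0  0  0]
ring [ 0  0  1  0  4  2  7  7  5  9  7  8 17 14  4  3  0  1  0  0  0]
top blade [ 0  0  0  0  1  2  5 10  8 13 16 14  9  5  4  1  2  0  0  0  0]
ring [0 0 0 0 1 4 1 4 2 5 3 5 5 6 5 5 1 2 3 0 0]
```

View pics/scene_b.png

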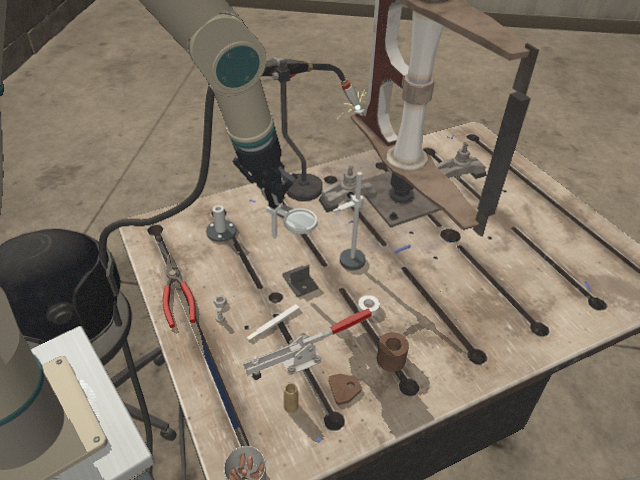

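The scene shows the lens at (301,221) level with the pointer at (345,206) and clear of it, with the bracket (299,281) below. By the wrist camera the lens is about 1 mm high, so I trim that, check and hand in.

```bash
python3 -m creep '[{"jaw":-1,"xyz":[0.4,-0.4,1],"angular":[0,0,0]},{"jaw":-1,"xyz":[0.4,-0.4,1],"angular":[0,0,0]},{"jaw":-1,"xyz":[0.4,-0.4,1],"angular":[0,0,0]},{"jaw":-1,"xyz":[0.4,-0.4,1],"angular":[0,0,0]},{"jaw":-1,"xyz":[0.4,-0.4,1],"angular":[0,0,0]},{"jaw":-1,"xyz":[0.4,-0.4,1],"angular":[0,0,0]}]' && python3 m.py c | head -6 && python3 -c "
from cell import ctrl
print(ctrl.finish_job())"
```

```text
clock: 10.35
eef_pos: [530.4, 61.2, 207.0]
tool_rot: [3.141, 0.285, -2.775]
force: [-0.4, -0.2, -1.1]
width: 15.0
gripper_force: 58.5
[530.4  61.2 207. ] 15.003434758261063 [-0.4 -0.2 -1.1] [-0.16  0.43  0.05  2.13 -0.29  0.32  2.09]
wrist lens 10988 [549.8   4.2 170.4] [521.8 -24.8 165. ] [582.1  35.1 174. ] zmed 170.4 [-5.e-04  0.e+00  1.e+00] circ ((552.8276977539062, 7.031360149383545), 34.55940246582031)
 table 33086 [ 2.3e-03 -1.0e-04  1.0e+00] -0.4
 web 387 ((552.0645751953125, 4.3886260986328125), (6.0141215324401855, 42.9962272644043), 82.47052764892578) [550.1   4.6  39.9]
 blade 506 [639.3 -10.1 170.2] [167.5 169.  170.5 171.1 171.4] [622.2 -16.2 166.7]
 collar z [160.5 167.6 171. ]
the job is handed in; nothing more can be done
None
```

The job is handed in after about 10 s of robot time: the loupe is held with its lens level and, by the cameras, within about 1 mm of the bracket's middle and the pointer's height, with no sign of contact with the gauge, the bracket or the other parts.

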